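# Stop the spice mill, tighten its hopper cap, release the stop

## Task

The hopper cap of the spice mill has worked loose: first push the red mushroom stop on the yellow box straight down until it latches and stays down by itself, and with the mill stopped screw the mill's white cap clockwise until it is fully tight. Only then turn the red mushroom clockwise to release it, so that it is left sprung fully up and the cap still tight. Leave the jars, the spare lid, the measuring cup and the colander standing where they are.

Things in the scene. Friction and masses are not known exactly. Their poses are not given: they have to be found in the camera images.
- stop_box: Fixed yellow box with a grey top plate, 104 x 104 mm, top at height 70 mm; origin: centre of its underside, z up. In the middle of the top stands the red mushroom stop on a 22 mm thick green stem, with a black bezel (50 mm across, 3 mm high) around the stem. Box and mill stand either way round, one left and one right, at any small yaw.
- stop_top (a point): Centre of the top of the red mushroom head, moving with it: round, 40 mm in diameter and 18 mm high with upright sides, gripped across any diameter. Released, its top is 110 mm above the table and its underside 22 mm above the box top; latched, both are about 7.5 mm lower. Its z points up; it turns with the head (white stripe from its centre towards its own -x).
- stop_press (a joint): How far the mushroom is pushed down, m: 0 = up, 0.010 = bottom of its stroke. A spring pushes it up (1.5 N at the top, 3.7 N at the bottom). Pushed past about 0.0076 (it resists most, about 7 N, some 2.5 mm down, then gives way; push on to the bottom) it latches with a click and stays at about 0.0075 when let go. Latched counts above 0.006, up counts below 0.002.
- stop_turn (a joint): Clockwise turn of the mushroom head seen from above, rad, 0 to 1.0 (stops), with a weak return spring to 0 (0.02 N m/rad, slow). When latched, turning it clockwise beyond about 0.55 draws the latch, and the head springs up as soon as it is let go (or it can be lifted while held turned). It turns one way only from 0.
- mill: Fixed spice mill: white round motor base 120 mm in diameter, glass hopper 90 mm in diameter up to a black shoulder ring (88 mm in diameter, top 166 mm above the table), then a neck 56 mm in diameter with the white screw cap on it. Origin: centre of its underside, z up. A red tick on the shoulder lies towards its own -x, the side of the spout.
- cap_top (a point): Centre of the top of the mill's white ribbed screw cap, 204 mm above the table. The cap is 62 mm in diameter and 22 mm high with upright sides, captive (it turns in place about the vertical and does not rise). Its z points up; it turns with the cap: the red stripe on top runs from the centre towards its own -x and lies over the red tick of the shoulder when the cap is tight.
- mill_cap (a joint): How far the cap is unscrewed, rad: 0 = fully tight at a hard stop, positive = turned anticlockwise seen from above; starts at 0.8 to 1.25. It turns with about 0.06 N m of friction and stays where it is left. Tight counts below 0.10.
- jar_a: Closed glass jar with dark contents and a white lid, 74 mm in diameter, 116 mm high; origin: centre of its underside. Leave alone.
- jar_b: Closed glass jar with reddish contents and a white lid, 74 mm in diameter, 116 mm high; origin: centre of its underside. Leave alone.
- jar_empty: Empty open glass jar, 74 mm in diameter, 100 mm high; origin: centre of its underside. Leave alone.
- measure_cup: Yellow plastic measuring cup, 72 mm in diameter, 60 mm high, with a handle at its own +y; origin: centre of its underside. Leave alone.
- colander: Small stainless steel colander, 140 mm in diameter, 55 mm high, with a wire handle on either side; origin: centre of its underside. Leave alone.
- spare_lid: White lid of the empty jar lying on the plank, 68 mm in diameter, 18 mm high; origin: centre of its underside. Leave alone.
Not all that is in view belongs to the job. Leave any purple look-alike of the stop_box alone.

How it is judged:
On the way, in this order (a step that is already met when the one before it is completed fails the run):
1. the mushroom stop is latched down and stays there untouched (value of joint stop_press above 0.006 m and contact force between stop_box and the arm below 0.3 N and contact force between stop_box and the fingers below 0.3 N), for 0.2 s.
2. the mill's cap is screwed fully tight while the stop is still latched (value of joint mill_cap below 0.1 rad and value of joint stop_press above 0.006 m), for 0.2 s.
3. the mushroom has been turned clockwise to release it, with the cap still tight (value of joint stop_turn above 0.35 rad and value of joint mill_cap below 0.1 rad).
4. the mushroom stop has sprung up again (value of joint stop_press below 0.002 m and value of joint mill_cap below 0.1 rad), for 0.2 s.
At the end, for the whole second after the job is handed in: The mushroom stop is fully up again (pressed in less than 2 mm), the mill's cap is tight (within 0.10 rad of its stop) and still, and the three jars, spare lid, measuring cup and colander stand upright (tilt under 0.2 rad) within 30 mm of where they were (all of step 4 and not (velocity of joint mill_cap above 0.1 rad/s) and distance of each of jar_a, jar_b, jar_empty, measure_cup, colander, spare_lid from where it was at the start of the episode below 0.03 m and angle between each of jar_a, jar_b, jar_empty, measure_cup, colander, spare_lid's own z axis and vertical below 0.2 rad); the robot touches nothing.
It fails at once if a jar, the spare lid, the measuring cup or the colander is tipped over or pushed more than 60 mm away (angle between any of jar_a, jar_b, jar_empty, measure_cup, colander, spare_lid's own z axis and vertical above 0.7 rad or distance of any of jar_a, jar_b, jar_empty, measure_cup, colander, spare_lid from where it was at the start of the episode above 0.06 m).
It also fails if it takes over 64 s, if anything falls off the work surface, if the arm or the gripper's body presses on something with over 40 N, if the wrist force passes 120 N, or if a joint passes its speed limit or range.

## Robot

A 7-joint arm with a two-finger parallel gripper is mounted at the origin on the work surface. World frame = base frame: x ahead of the robot, y to its left, z up, the work surface at z = 0. Lengths are in m, angles in rad, forces in N, time in s.
With the tool pointing down it reaches from about 0.425 to 0.875 m from the base axis. Payload 4.7 kg.
Tool frame: the origin (TCP) lies on the centre line of the jaws, within the pads' length; the fingertips stand 14 mm ahead of it and the grasp point (between the pads) lies 5 mm behind it; z points along the fingers, y is the line along which they close (so a half turn about z gives the same grasp; the last joint's range is limited). The gripper opens to 87 mm and grips with 3 to 60 N. Pads are 19 mm wide; open, the fingers measure 117 mm over their backs; the gripper's body (75 mm by 190 mm) begins 51 mm behind the grasp point.
Start: joints at [1.237, 0.321, -0.07, 1.45, 0.023, 1.371, -0.057], TCP at [0.222, -0.611, 0.237] pointing down, gripper open.
Joint ranges: [-2.86, 2.86], [-0.3, 2.09], [-1.38, 1.24], [0.06, 2.45], [-1.56, 4.7], [0.09, 2.05], [-2.69, 2.69]. Speed limits (rad/s): [2.57, 2.57, 3.14, 3.14, 3.14, 3.14, 3.14].

## Interface

Orientations are given as a rotation vector (axis times angle).
In Python, from bench import ctrl gives the robot as it stands.
- The arm moves only by the tool send_rows, never from a script. Its argument "steps" is a list of rows, each an object of numbers: "tx", "ty", "tz": the shift along the tool's x, y, z in units of 60 mm (1.0 is 60 mm); "turn": the turn about the tool's z in units of 8 degrees (1.0 is 8 degrees); "grip": the opening, from 0 (shut) to 1 (fully open). A call has 1 to 12 rows; each row shifts and turns the commanded pose from where the row before left it, along the tool's axes as they then stand; what a row does not reach is not made up. A row lasts 1/8 s, in which the tool goes at most 62.5 mm and 10.7 degrees, less where a joint would pass 70% of its speed; a pose out of reach is approached as far as the arm can. A call is refused whole if a number of a shift passes 1 or a number of a turn 1, either way. A call with a gripper value outside its range is refused whole. The fingers move at their own pace and stop on an object; "newtons" is the grip in N (left out, the last holds). Time passes only in rows, so rows that do not move let the fingers close. It gives the time, the measured TCP pose, the force, the opening and the grip force at its end, in the units of the state.
- ctrl.get_state(): the state, without advancing time (a new reading comes with each control period).
- ctrl.get_image(name): name is "scene" or "top" or "wrist"; returns a dict with "pixels" (420x560x3 uint8, red, green, blue), "K" (3x3 intrinsics, pixels), "cam_to_world" (4x4, takes a point from camera to world coordinates); the wrist camera has in their place "T_tool_cam" (4x4, takes a point from camera to tool coordinates, whose origin is the TCP and whose axes are the flange's). Camera axes: x right, y down, z forward; pixel columns grow to the right and rows downward; lengths in m; the calibration is good to about 2 mm. A picture is of the moment at which its call begins: read the wrist's pose just before it. There is no depth.
- ctrl.close_job(): hands the job in; it is judged then, once.
The state is a dict: "time": time; "joint_positions": joint angles; "qd": joint speeds; "joint_torque": joint torques, N m; "position": TCP position; "tool_rot": TCP orientation; "ft_force": force on the tool from outside, world axes, zero at the start; "torque": the same for the moment, N m; "grip_width": opening from 0.0 (shut) to 1.0 (fully open); "grip_force": force on a finger pad.
Only numpy, scipy, OpenCV 4.12 (cv2) and the standard library are available. Lean on these libraries where they do the work, as an engineer would, in place of code of your own. Each camera call takes 0.05 s, during which the arm holds its last target. There are 200 camera calls.

## Working session

There is one attempt and no reset: what is moved stays moved. The work goes in short steps, Python scripts to look and compute and a tool call to move; the robot and the scene stay as the last step left them, time stands still between calls to the robot, and variables do not carry over. Pictures are saved under pics/ and viewed, at most 10 in all, crops included, and the job is handed in when it is done.

Besides the shell and the picture viewer there is one more tool, called after "Request:" as name(argument=value, ...), one argument or row to a line, values as JSON. send_rows: Moves the arm, as the interface text tells. Its arguments: {"type":"object","properties":{"steps":{"type":"array"},"newtons":{"type":"number"}},"required":["steps"]}

```bash
mkdir -p pics; cat > h.py <<'E'
from bench import ctrl
import numpy as np, cv2
def snap(n,f):
    d=ctrl.get_image(n); cv2.imwrite(f'pics/{f}.png',d['pixels'][:,:,::-1]); np.savez(f'pics/{f}.npz',**{k:np.array(v) for k,v in d.items()}); return d
def ray(f,uv):
    d=np.load(f'pics/{f}.npz'); T=d['cam_to_world']; v=T[:3,:3]@np.linalg.solve(d['K'],[*uv,1.]); return T[:3,3],v/np.linalg.norm(v)
def atz(f,uv,z):
    o,v=ray(f,uv); return o+v*(z-o[2])/v[2]
def tri(a,ua,b,ub):
    (o,v),(p,w)=ray(a,ua),ray(b,ub); s=np.linalg.lstsq(np.c_[v,-w],p-o,rcond=None)[0]
    x,y=o+s[0]*v,p+s[1]*w; return (x+y)/2,np.linalg.norm(x-y)
E
python3 - <<'E'
from h import *
s=ctrl.get_state(); print(s)
snap('scene','s0');snap('top','t0')
a=cv2.imread('pics/s0.png');b=cv2.imread('pics/t0.png')
E
```

```text
{'time': 0.0, 'joint_positions': array([ 1.23709633,  0.32177176, -0.07007536,  1.45167627,  0.0226114 ,
        1.37077737, -0.05693745]), 'qd': array([ 0.00121752, -0.00135181,  0.00029301,  0.0004105 , -0.00103355,
       -0.00117003,  0.00142492]), 'joint_torque': array([ 2.74385802e-04, -4.91296721e+01, -4.04117480e-01, -3.12534714e+01,
       -6.39734580e-02,  4.39442054e-02,  1.78533965e-04]), 'position': array([ 0.2213076 , -0.6106115 ,  0.23549405]), 'tool_rot': array([-3.09244473e+00, -5.43242045e-01,  6.74243054e-04]), 'ft_force': array([0.25152349, 0.04781522, 0.26149695]), 'torque': array([ 0.00449051, -0.03071766, -0.02376791]), 'grip_force': 0.0, 'grip_width': 1.004036861446739}
```

View pics/s0.png

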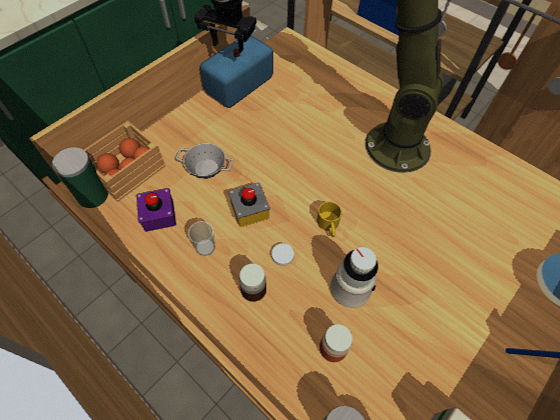

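View pics/t0.png

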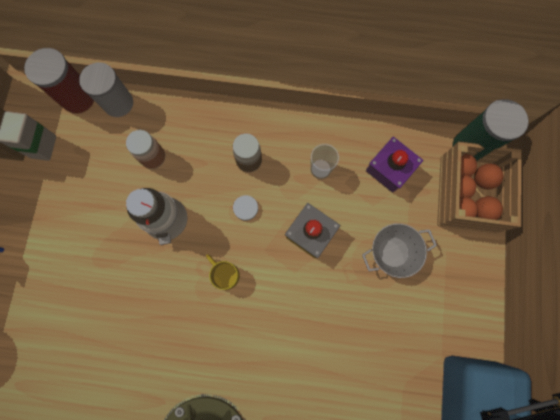

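The scene view shows two stop boxes: yellow at scene (249,203) / top (313,230), and purple at scene (155,208) / top (395,164). The yellow one fits the description and the purple one is the look-alike. The mill is at scene (358,272) / top (147,205). I'll confirm in an enlarged crop.

```bash
python3 - <<'E'
import cv2,numpy as np
a=cv2.imread('pics/s0.png');b=cv2.imread('pics/t0.png')
def c(i,u,v,s=50): return cv2.resize(i[v-s//2-10:v+s//2+10,u-s//2-10:u+s//2+10][:60,:60],(300,300),interpolation=cv2.INTER_CUBIC)
o=np.vstack([np.hstack([c(a,250,200),c(a,360,262)]),np.hstack([c(b,313,230),c(b,148,207)])])
o=cv2.convertScaleAbs(o,alpha=1.3)
cv2.imwrite('pics/c0.png',o)
E
```

```text
(no output)
```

View pics/c0.png

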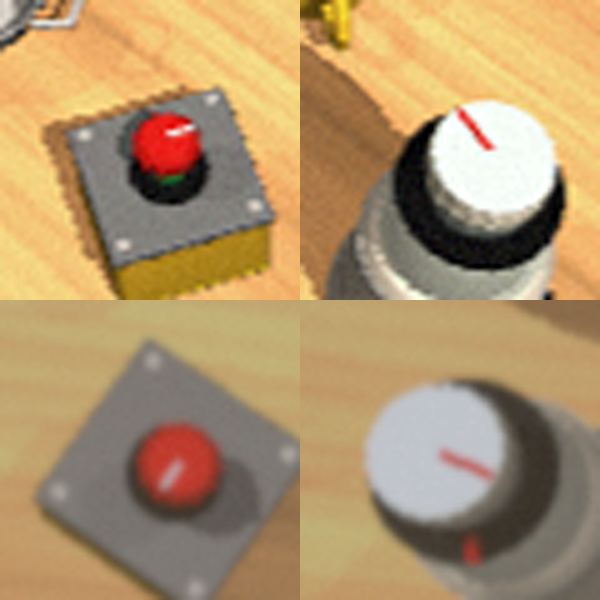

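Crop: the box is yellow under a grey plate (confirmed), with its head centre at scene (248.6,191.4) / top (314,227.5). The cap top centre is at scene (363.6,257.2) / top (140.4,202.6). The red tick is at top (147.5,222).

```bash
python3 - <<'E'
from h import *
np.set_printoptions(precision=4,suppress=True)
print('mush',tri('s0',(248.6,191.4),'t0',(314,227.3)))
print('cap',tri('s0',(363.6,257.2),'t0',(140.4,202.6)))
print(atz('t0',(314,227.3),.11),atz('s0',(248.6,191.4),.11))
print(atz('t0',(140.4,202.6),.204),atz('s0',(363.6,257.2),.204))
# cap stripe outer, tick
c=atz('t0',(140.4,202.6),.204);e=atz('t0',(113+189/5,172+175/5),.204);k=atz('t0',(147.3,222),.166)
print('stripe',np.arctan2(*(e-c)[[1,0]]),'tick',np.arctan2(*(k-c)[[1,0]]))
for n,uv,z in [('jarA',(246,146),.116),('jarB',(141,144),.116),('empty',(322,156),.1),('cup',(225,272),.06),('lid',(246,207),.018),('colander',(400,250),.05)]: print(n,atz('t0',uv,z))
q=[atz('t0',(278+x/5,195+y/5),.07) for x,y in [(150,42),(37,196)]];d=q[1]-q[0];print('yaw',np.arctan2(d[1],d[0]),np.linalg.norm(d))
E
```

```text
mush (array([ 0.55  , -0.1987,  0.1087]), np.float64(0.0031723197368751445))
cap (array([0.5392, 0.1973, 0.2015]), np.float64(0.0018386629748135643))
[ 0.5507 -0.1999  0.11  ] [ 0.5499 -0.1966  0.11  ]
[0.5392 0.1956 0.204 ] [0.5398 0.1983 0.204 ]
stripe -1.838382151334078 tick -2.8681843231213295
jarA [ 0.7343 -0.0053  0.116 ]
jarB [0.7047 0.259  0.116 ]
empty [ 0.7391 -0.2003  0.1   ]
cup [0.4173 0.0053 0.06  ]
lid [ 0.5979 -0.0178  0.018 ]
colander [ 0.5313 -0.4303  0.05  ]
yaw 2.640867353627572 0.09926773194339533
```

Request:
send_rows(
  steps=[
    {"tx": 0.75, "ty": -0.46, "grip": 0},
    {"tx": 0.75, "ty": -0.46, "grip": 0},
    {"tx": 0.75, "ty": -0.46, "grip": 0},
    {"tx": 0.75, "ty": -0.46, "grip": 0},
    {"tx": 0.75, "ty": -0.46, "grip": 0},
    {"tx": 0.75, "ty": -0.46, "grip": 0},
    {"tx": 0.75, "ty": -0.46, "grip": 0},
    {"tx": 0.75, "ty": -0.46, "grip": 0},
    {"tx": 0.75, "ty": -0.46, "grip": 0},
    {"tx": 0.75, "ty": -0.46, "grip": 0},
    {"grip": 0},
    {"grip": 0},
  ],
  newtons=20,
)

```text
validation failed for argument at $.st...
```

```bash
cat >> h.py <<'E'
from scipy.spatial.transform import Rotation as Ro
def go(p):
    s=ctrl.get_state(); R=Ro.from_rotvec(s['tool_rot']).as_matrix(); np.set_printoptions(precision=4,suppress=True)
    print('t',s['time'],'pos',s['position'],'R',R[0],R[1],'units',R.T@(np.array(p)-s['position'])/.06,'yaw',np.arctan2(R[1,0],R[0,0]),'q7',s['joint_positions'][6],'F',s['ft_force'],'M',s['torque'],'grip',s['grip_width'],s['grip_force'])
E
python3 - <<'E'
from h import *
go([.550,-.198,.130])
s=ctrl.get_state(); R=Ro.from_rotvec(s['tool_rot']).as_matrix()
d=snap('wrist','w0'); T=np.eye(4);T[:3,:3]=R;T[:3,3]=s['position']
np.savez('pics/w0.npz',K=d['K'],cam_to_world=T@d['T_tool_cam'])
E
```

```text
t 0.1 pos [ 0.2213 -0.6107  0.2356] R [ 0.9401  0.3409 -0.0007] [ 0.3409 -0.9401  0.0016] units [ 7.4942 -4.5954  1.7669] yaw 0.3478317166914865 q7 -0.056891762315485254 F [-0.0647 -0.7934 -0.0783] M [-0.0028  0.0094 -0.009 ] grip 0.9987082512166332 0.0
```

View pics/w0.png

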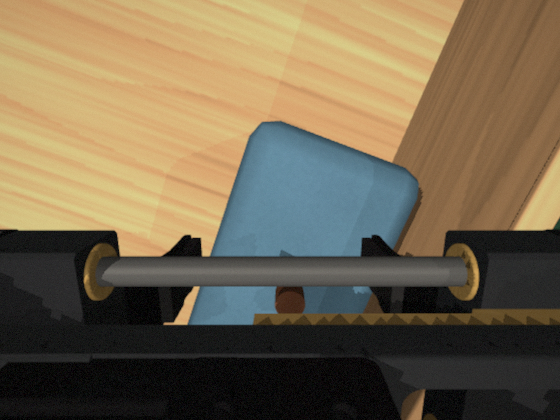

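The move was refused, probably because every row needs all its keys. The wrist view shows only the blue case below the start pose. I'll resend with full rows.

Request:
send_rows(
  steps=[
    {"tx": 0.75, "ty": -0.46, "tz": 0, "turn": 0, "grip": 0},
    {"tx": 0.75, "ty": -0.46, "tz": 0, "turn": 0, "grip": 0},
    {"tx": 0.75, "ty": -0.46, "tz": 0, "turn": 0, "grip": 0},
    {"tx": 0.75, "ty": -0.46, "tz": 0, "turn": 0, "grip": 0},
    {"tx": 0.75, "ty": -0.46, "tz": 0, "turn": 0, "grip": 0},
    {"tx": 0.75, "ty": -0.46, "tz": 0, "turn": 0, "grip": 0},
    {"tx": 0.75, "ty": -0.46, "tz": 0, "turn": 0, "grip": 0},
    {"tx": 0.75, "ty": -0.46, "tz": 0, "turn": 0, "grip": 0},
    {"tx": 0.75, "ty": -0.46, "tz": 0, "turn": 0, "grip": 0},
    {"tx": 0.75, "ty": -0.46, "tz": 0, "turn": 0, "grip": 0},
    {"tx": 0, "ty": 0, "tz": 0, "turn": 0, "grip": 0},
    {"tx": 0, "ty": 0, "tz": 0, "turn": 0, "grip": 0},
  ],
  newtons=20,
)

```text
time: 1.65
position: [0.55, -0.1987, 0.2361]
tool_rot: [3.094, 0.544, -0.002]
ft_force: [-0.7, -0.6, -0.7]
grip_width: 0.006
grip_force: 0.0
```

Request:
send_rows(
  steps=[
    {"tx": 0, "ty": 0, "tz": 0.6, "turn": 0, "grip": 0},
    {"tx": 0, "ty": 0, "tz": 0.6, "turn": 0, "grip": 0},
    {"tx": 0, "ty": 0, "tz": 0.5, "turn": 0, "grip": 0},
    {"tx": 0, "ty": 0, "tz": 0.1, "turn": 0, "grip": 0},
    {"tx": 0, "ty": 0, "tz": 0.05, "turn": 0, "grip": 0},
    {"tx": 0, "ty": 0, "tz": 0.05, "turn": 0, "grip": 0},
    {"tx": 0, "ty": 0, "tz": 0.05, "turn": 0, "grip": 0},
    {"tx": 0, "ty": 0, "tz": 0, "turn": 0, "grip": 0},
  ],
)

```text
time: 2.65
position: [0.5513, -0.1991, 0.1212]
tool_rot: [3.092, 0.543, 0.003]
ft_force: [-1.6, -0.5, 4.2]
grip_width: 0.002
grip_force: 2.2
```

Request:
send_rows(
  steps=[
    {"tx": 0, "ty": 0, "tz": 0.05, "turn": 0, "grip": 0},
    {"tx": 0, "ty": 0, "tz": 0.05, "turn": 0, "grip": 0},
    {"tx": 0, "ty": 0, "tz": 0.03, "turn": 0, "grip": 0},
    {"tx": 0, "ty": 0, "tz": 0, "turn": 0, "grip": 0},
  ],
)

```text
time: 3.15
position: [0.5516, -0.1989, 0.1142]
tool_rot: [3.092, 0.543, 0.003]
ft_force: [-3.3, -0.2, 14.3]
grip_width: 0.007
grip_force: 7.0
```

Request:
send_rows(
  steps=[
    {"tx": 0, "ty": 0, "tz": -0.2, "turn": 0, "grip": 0},
    {"tx": 0, "ty": 0, "tz": -0.8, "turn": 0, "grip": 0},
    {"tx": 0, "ty": 0, "tz": -0.8, "turn": 0, "grip": 0},
    {"tx": 0, "ty": 0, "tz": -0.7, "turn": 0, "grip": 0},
    {"tx": 0.257, "ty": -0.784, "tz": 0, "turn": 0, "grip": 1},
    {"tx": 0.257, "ty": -0.784, "tz": 0, "turn": 0, "grip": 1},
    {"tx": 0.257, "ty": -0.784, "tz": 0, "turn": 0, "grip": 1},
    {"tx": 0.257, "ty": -0.784, "tz": 0, "turn": 0, "grip": 1},
    {"tx": 0.257, "ty": -0.784, "tz": 0, "turn": 0, "grip": 1},
    {"tx": 0.257, "ty": -0.784, "tz": 0, "turn": 0, "grip": 1},
    {"tx": 0.257, "ty": -0.784, "tz": 0, "turn": 0, "grip": 1},
    {"tx": 0.257, "ty": -0.784, "tz": 0, "turn": 0, "grip": 1},
  ],
)

```text
time: 4.65
position: [0.5375, 0.1992, 0.2612]
tool_rot: [-3.094, -0.544, 0.002]
ft_force: [0.2, 0.4, -0.3]
grip_width: 0.838
grip_force: 0.0
```

Request:
send_rows(
  steps=[
    {"tx": 0, "ty": 0, "tz": 0, "turn": -1, "grip": 1},
    {"tx": 0, "ty": 0, "tz": 0, "turn": -1, "grip": 1},
    {"tx": 0, "ty": 0, "tz": 0, "turn": -1, "grip": 1},
    {"tx": 0, "ty": 0, "tz": 0, "turn": -1, "grip": 1},
    {"tx": 0, "ty": 0, "tz": 0, "turn": -1, "grip": 1},
    {"tx": 0, "ty": 0, "tz": 0, "turn": -1, "grip": 1},
    {"tx": 0, "ty": 0, "tz": 0, "turn": 0, "grip": 1},
  ],
)

```text
time: 5.52
position: [0.5377, 0.1977, 0.2611]
tool_rot: [-2.606, -1.753, 0.002]
ft_force: [0.4, 0.2, 0.2]
grip_width: 0.999
grip_force: 0.0
```

```bash
python3 - <<'E'
from h import *
go([.539,.197,.189])
snap('scene','s1');snap('top','t1')
a=cv2.imread('pics/s1.png');b=cv2.imread('pics/t1.png');a0=cv2.imread('pics/s0.png');b0=cv2.imread('pics/t0.png')
c=lambda i,u,v:cv2.resize(i[v-30:v+30,u-30:u+30],(300,300),interpolation=cv2.INTER_CUBIC)
cv2.imwrite('pics/c1.png',np.vstack([np.hstack([c(a0,250,200),c(a,250,200)]),np.hstack([c(a,360,255),c(b,148,207)])]))
E
```

```text
t 5.525 pos [0.5377 0.1977 0.2611] R [ 0.3768  0.9263 -0.0014] [ 0.9263 -0.3768  0.0001] units [-0.0027  0.0264  1.2024] yaw 1.1844760030045574 q7 -0.909828954003996 F [0.4036 0.2222 0.2156] M [-0.0579 -0.0606 -0.0158] grip 0.9989108588456389 0.0
```

View pics/c1.png

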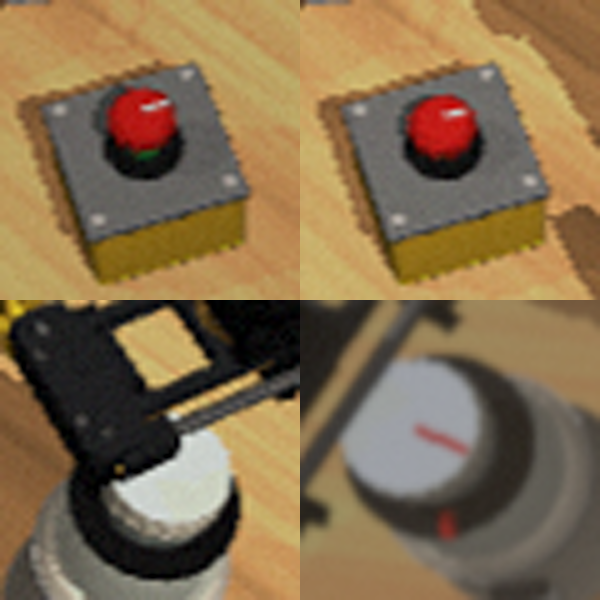

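The mushroom sits lower than before and its green stem is hidden, so it is latched. The open jaws straddle the cap, so I go down and grip.

Request:
send_rows(
  steps=[
    {"tx": 0, "ty": 0.025, "tz": 0.4, "turn": 0, "grip": 1},
    {"tx": 0, "ty": 0, "tz": 0.4, "turn": 0, "grip": 1},
    {"tx": 0, "ty": 0, "tz": 0.3, "turn": 0, "grip": 1},
    {"tx": 0, "ty": 0, "tz": 0.1, "turn": 0, "grip": 1},
    {"tx": 0, "ty": 0, "tz": 0, "turn": 0, "grip": 0.5},
    {"tx": 0, "ty": 0, "tz": 0, "turn": 0, "grip": 0.5},
    {"tx": 0, "ty": 0, "tz": 0, "turn": 0, "grip": 0.5},
    {"tx": 0, "ty": 0, "tz": 0, "turn": 0, "grip": 0.5},
  ],
  newtons=20,
)

```text
time: 6.62
position: [0.5405, 0.197, 0.1904]
tool_rot: [2.605, 1.754, 0.003]
ft_force: [1.0, -0.6, 0.7]
grip_width: 0.711
grip_force: 20.0
```

Request:
send_rows(
  steps=[
    {"tx": 0, "ty": 0, "tz": 0, "turn": 1, "grip": 0.5},
    {"tx": 0, "ty": 0, "tz": 0, "turn": 1, "grip": 0.5},
    {"tx": 0, "ty": 0, "tz": 0, "turn": 1, "grip": 0.5},
    {"tx": 0, "ty": 0, "tz": 0, "turn": 1, "grip": 0.5},
    {"tx": 0, "ty": 0, "tz": 0, "turn": 1, "grip": 0.5},
    {"tx": 0, "ty": 0, "tz": 0, "turn": 1, "grip": 0.5},
    {"tx": 0, "ty": 0, "tz": 0, "turn": 0.7, "grip": 0.5},
    {"tx": 0, "ty": 0, "tz": 0, "turn": 0, "grip": 0.5},
  ],
)

```text
time: 7.62
position: [0.5396, 0.198, 0.1904]
tool_rot: [-3.116, -0.394, -0.001]
ft_force: [0.1, 1.4, 3.4]
grip_width: 0.706
grip_force: 20.0
```

```bash
python3 -c "
from h import *
go([.539,.197,.189])"
```

```text
t 7.625 pos [0.5396 0.198  0.1904] R [0.9685 0.249  0.0008] [ 0.249  -0.9685  0.001 ] units [-0.0142  0.0129  0.0236] yaw 0.2516543406270609 q7 -1.8396709424262716 F [0.0686 1.3623 3.3987] M [ 0.3848  0.0912 -0.0109] grip 0.7061850594800547 20.000651464797556
```

Request:
send_rows(
  steps=[
    {"tx": 0, "ty": 0, "tz": 0, "turn": 0.4, "grip": 0.5},
    {"tx": 0, "ty": 0, "tz": 0, "turn": 0.4, "grip": 0.5},
    {"tx": 0, "ty": 0, "tz": 0, "turn": 0, "grip": 0.5},
  ],
)

```text
time: 8.0
position: [0.5396, 0.1981, 0.1903]
tool_rot: [-3.133, -0.223, -0.001]
ft_force: [-0.5, 1.7, 3.5]
grip_width: 0.705
grip_force: 20.0
```

```bash
python3 -c "
from h import *
go([.539,.197,.189])"
```

```text
t 8.0 pos [0.5396 0.1981 0.1903] R [0.9899 0.1415 0.0008] [ 0.1415 -0.9899  0.001 ] units [-0.0124  0.0164  0.0216] yaw 0.14192691982426864 q7 -1.9465113986382407 F [-0.4532  1.695   3.4732] M [0.5323 0.1353 0.3372] grip 0.7053529788779099 19.999963925220072
```

Request:
send_rows(
  steps=[
    {"tx": 0, "ty": 0, "tz": 0, "turn": 0.4, "grip": 0.5},
    {"tx": 0, "ty": 0, "tz": 0, "turn": 0, "grip": 0.5},
    {"tx": 0, "ty": 0, "tz": 0, "turn": 0, "grip": 0.5},
  ],
)

```text
time: 8.38
position: [0.5393, 0.1981, 0.1902]
tool_rot: [-3.138, -0.134, -0.0]
ft_force: [-2.4, 3.0, 5.1]
grip_width: 0.704
grip_force: 20.0
```

```bash
python3 -c "
from h import *
go([.539,.197,.189])"
```

```text
t 8.375 pos [0.5393 0.1981 0.1902] R [ 0.9964  0.0851 -0.    ] [ 0.0851 -0.9964  0.0012] units [-0.0061  0.0182  0.0194] yaw 0.0852176437906475 q7 -2.0014257861594165 F [-2.4376  3.0106  5.1066] M [0.7531 0.5511 0.6591] grip 0.7043315962043984 19.999035811051726
```

Request:
send_rows(
  steps=[
    {"tx": 0, "ty": 0, "tz": 0, "turn": 0, "grip": 1},
    {"tx": 0, "ty": 0, "tz": 0, "turn": 0, "grip": 1},
    {"tx": 0, "ty": 0, "tz": 0, "turn": 0, "grip": 1},
    {"tx": 0, "ty": 0, "tz": -0.4, "turn": 0, "grip": 1},
    {"tx": 0, "ty": 0, "tz": -0.8, "turn": 0, "grip": 1},
    {"tx": 0, "ty": 0, "tz": 0, "turn": 0, "grip": 1},
  ],
)

```text
time: 9.12
position: [0.5417, 0.1976, 0.2656]
tool_rot: [-3.138, -0.128, -0.011]
ft_force: [-0.1, -0.0, -0.9]
grip_width: 1.002
grip_force: 0.0
```

Request:
send_rows(
  steps=[
    {"tx": -0.046, "ty": 0.824, "tz": 0, "turn": 0, "grip": 1},
    {"tx": -0.046, "ty": 0.824, "tz": 0, "turn": 0, "grip": 1},
    {"tx": -0.046, "ty": 0.824, "tz": 0, "turn": 0, "grip": 1},
    {"tx": -0.046, "ty": 0.824, "tz": 0, "turn": 0, "grip": 1},
    {"tx": -0.046, "ty": 0.824, "tz": 0, "turn": 0, "grip": 1},
    {"tx": -0.046, "ty": 0.824, "tz": 0, "turn": 0, "grip": 1},
    {"tx": -0.046, "ty": 0.824, "tz": 0, "turn": 0, "grip": 1},
    {"tx": -0.046, "ty": 0.824, "tz": 0, "turn": 0, "grip": 1},
    {"tx": 0, "ty": 0, "tz": 0, "turn": 0, "grip": 1},
  ],
)

```text
time: 10.25
position: [0.5483, -0.2053, 0.2599]
tool_rot: [3.138, 0.115, -0.005]
ft_force: [-0.1, -0.3, -0.3]
grip_width: 1.003
grip_force: 0.0
```

```bash
python3 - <<'E'
from h import *
go([.5505,-.198,.094])
snap('scene','s2');snap('top','t2')
a=cv2.imread('pics/s2.png');b=cv2.imread('pics/t2.png')
c=lambda i,u,v:cv2.resize(i[v-30:v+30,u-30:u+30],(300,300),interpolation=cv2.INTER_CUBIC)
cv2.imwrite('pics/c2.png',np.vstack([np.hstack([c(a,250,200),c(b,313,230)]),np.hstack([c(a,360,255),c(b,148,207)])]))
E
```

```text
t 10.25 pos [ 0.5483 -0.2053  0.2599] R [ 0.9973  0.0731 -0.0031] [ 0.0731 -0.9973 -0.0016] units [ 0.0547 -0.1228  2.7643] yaw 0.07315862719125257 q7 -1.240839591088627 F [-0.0726 -0.3138 -0.3368] M [0.0683 0.0254 0.0249] grip 1.0033443961244033 0.0
```

View pics/c2.png

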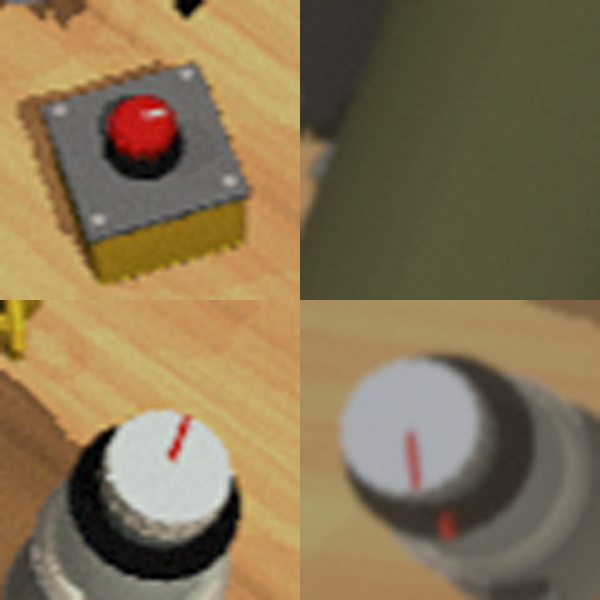

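```bash
python3 - <<'E'
from h import *
A=lambda p,q:np.arctan2(*(q-p)[[1,0]])
t=lambda x,y,z:atz('t2',(118+x/5,177+y/5),z)
s=lambda x,y,z:atz('s2',(330+x/5,225+y/5),z)
print('stripe',A(t(110,134,.204),t(116,188,.204)),A(s(174,160,.204),s(188,116,.204)))
k1,k2=t(148,213,.166),t(147,237,.166); print('tick dir',A(k1,k2),'from axis',[A(np.array([x,y,0]),t(147,226,.166)) for x,y in [(.5392,.1956),(.5395,.197),(.5398,.1983)]])
E
```

```text
stripe -2.8327430576876242 -2.7835628330921622
tick dir -2.9840017290298437 from axis [np.float64(-2.862332012944119), np.float64(-2.8295779132969194), np.float64(-2.8004133941387725)]
```

Stripe and tick agree within about 0.05 rad and there was a firm stop torque, so the cap is tight. Next I lower onto the mushroom and grip it.

Request:
send_rows(
  steps=[
    {"tx": 0.055, "ty": -0.123, "tz": 0.7, "turn": 0, "grip": 1},
    {"tx": 0, "ty": 0, "tz": 0.7, "turn": 0, "grip": 1},
    {"tx": 0, "ty": 0, "tz": 0.7, "turn": 0, "grip": 1},
    {"tx": 0, "ty": 0, "tz": 0.5, "turn": 0, "grip": 1},
    {"tx": 0, "ty": 0, "tz": 0.1, "turn": 0, "grip": 0.9},
    {"tx": 0, "ty": 0, "tz": 0.05, "turn": 0, "grip": 0.3},
    {"tx": 0, "ty": 0, "tz": 0, "turn": 0, "grip": 0.3},
    {"tx": 0, "ty": 0, "tz": 0, "turn": 0, "grip": 0.3},
    {"tx": 0, "ty": 0, "tz": 0, "turn": 0, "grip": 0.3},
    {"tx": 0, "ty": 0, "tz": 0, "turn": 0, "grip": 0.3},
  ],
  newtons=12,
)

```text
time: 11.6
position: [0.5537, -0.198, 0.0982]
tool_rot: [3.13, 0.124, 0.006]
ft_force: [1.8, -10.3, -0.9]
grip_width: 0.456
grip_force: 12.0
```

Request:
send_rows(
  steps=[
    {"tx": -0.04, "ty": 0.02, "tz": 0, "turn": 0, "grip": 0.3},
    {"tx": 0, "ty": 0, "tz": 0, "turn": 1, "grip": 0.3},
    {"tx": 0, "ty": 0, "tz": 0, "turn": 1, "grip": 0.3},
    {"tx": 0, "ty": 0, "tz": 0, "turn": 1, "grip": 0.3},
    {"tx": 0, "ty": 0, "tz": 0, "turn": 1, "grip": 0.3},
    {"tx": 0, "ty": 0, "tz": 0, "turn": 1, "grip": 0.3},
    {"tx": 0, "ty": 0, "tz": 0, "turn": 0.4, "grip": 0.3},
    {"tx": 0, "ty": 0, "tz": 0, "turn": 0, "grip": 0.3},
    {"tx": 0, "ty": 0, "tz": 0, "turn": 0, "grip": 0.3},
  ],
)

```text
time: 12.72
position: [0.5533, -0.1991, 0.0998]
tool_rot: [2.959, -1.038, 0.017]
ft_force: [3.7, -8.9, 2.5]
grip_width: 0.453
grip_force: 12.0
```

```bash
python3 -c "
from h import *
go([.5505,-.198,.1])"
```

```text
t 12.725 pos [ 0.5533 -0.1991  0.0998] R [ 0.7808 -0.6247  0.0083] [-0.6247 -0.7808 -0.0089] units [-0.0489  0.0148 -0.0047] yaw -0.6747554016660439 q7 -2.0176496316784034 F [ 3.707  -8.8665  2.4552] M [-2.0319 -0.769   0.0782] grip 0.45346404526725154 12.000088691711426
```

Request:
send_rows(
  steps=[
    {"tx": 0, "ty": 0, "tz": -0.07, "turn": 0, "grip": 0.3},
    {"tx": 0, "ty": 0, "tz": -0.06, "turn": 0, "grip": 0.3},
    {"tx": 0, "ty": 0, "tz": 0, "turn": 0, "grip": 0.3},
    {"tx": 0, "ty": 0, "tz": 0, "turn": 0, "grip": 1},
    {"tx": 0, "ty": 0, "tz": 0, "turn": 0, "grip": 1},
    {"tx": 0, "ty": 0, "tz": 0, "turn": 0, "grip": 1},
    {"tx": 0, "ty": 0, "tz": 0, "turn": 0, "grip": 1},
    {"tx": 0, "ty": 0, "tz": -0.6, "turn": 0, "grip": 1},
    {"tx": 0, "ty": 0, "tz": -1, "turn": 0, "grip": 1},
    {"tx": 0, "ty": 0, "tz": -1, "turn": 0, "grip": 1},
    {"tx": 0, "ty": 0, "tz": 0, "turn": 0, "grip": 1},
    {"tx": 0, "ty": 0, "tz": 0, "turn": 0, "grip": 1},
  ],
)

```text
time: 14.22
position: [0.5503, -0.1925, 0.2601]
tool_rot: [2.966, -1.034, -0.001]
ft_force: [-0.8, -0.2, -1.8]
grip_width: 1.0
grip_force: 0.0
```

```bash
python3 - <<'E'
from h import *
go([.5505,-.198,.094])
snap('scene','s3');snap('top','t3')
a=cv2.imread('pics/s3.png');a0=cv2.imread('pics/s0.png');b=cv2.imread('pics/t3.png')
c=lambda i,u,v:cv2.resize(i[v-30:v+30,u-30:u+30],(200,200),interpolation=cv2.INTER_CUBIC)
cv2.imwrite('pics/c3.png',np.vstack([np.hstack([a,]),np.hstack([c(a0,250,200),c(a,250,200),c(b,148,207)[:,:160]])])[:, :])
E
```

```text
t 14.225 pos [ 0.5503 -0.1925  0.2601] R [ 0.7831 -0.6219 -0.0005] [-0.6219 -0.7831 -0.    ] units [0.0608 0.0694 2.7689] yaw -0.6711314287840191 q7 -1.9884746882700315 F [-0.8301 -0.1562 -1.8249] M [0.0998 0.0666 0.0357] grip 1.0003492459230232 0.0
```

View pics/c3.png

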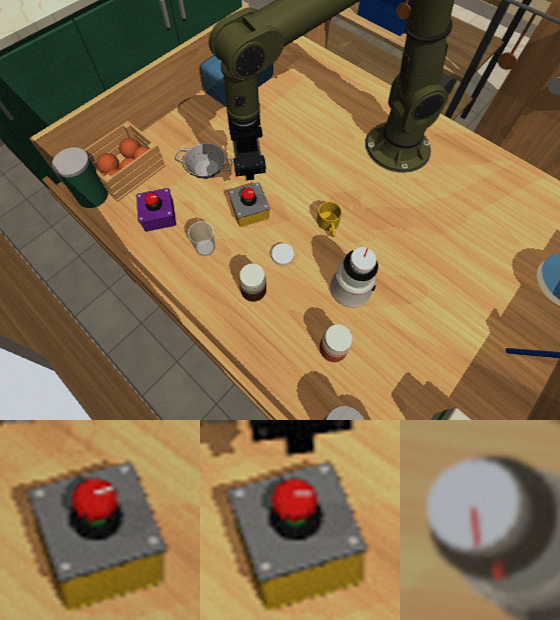

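The final view shows the green stem again with the head up (250,194), the stripe still turning back slowly, the cap stripe over its tick, and everything else in place.

```bash
python3 -c "
from bench import ctrl
print(ctrl.close_job())"
```

```text
the job is handed in; nothing more can be done
None
```

I latched the stop, screwed the cap tight and then released the mushroom, which sprang up with the other items still in place; the job is handed in, and no verdict was returned.

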